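Neutralise the flight-sim trim

TASK

Set the flight-sim trim to neutral: on the thumbwheel panel, roll the half-sunk wheel with a fingertip until its orange flag stands at the white centre mark, and on the knob panel turn the big round knob until its orange pointer reads zero, at the white block at the top of the scale. Let go of both and do not disturb the other things on the desk.

Things in the scene. Friction and masses are not known exactly. Their poses are not given: they have to be found in the camera images.
- rudder_panel: Knob panel: grey box with magenta light strips, fixed to the desk; its flat 150 x 150 mm face tilted 30 deg towards the robot. Origin: centre of the face, on its surface, 92 mm above the desk. z: outward normal; x: up the slope; y: to the left seen from the robot. The box is 45 mm thick behind the face. The knob in its centre turns about this z axis.
- knob_grip (a point): Point on the axis of the black round knob, 26 mm above the panel face: TCP height for gripping. The grip is 50 mm in diameter, reaching 34 mm above the face, over a thin skirt 68 mm in diameter whose top is 4.5 mm above the face. Axes as the knob panel's.
- zero_block (a point): Middle of the white zero block (8 mm wide) on the dark flat dial (116 mm in diameter, steel ticks every 0.5 rad) round the knob: 50.5 mm from the knob's axis along panel +x.
- rudder_knob (a joint): Angle (rad) of the knob with its orange pointer, a stripe from the centre of its top and along the skirt to 45 mm out. 0: at the white zero block (panel +x). Grows counter-clockwise seen from in front (right-handed about panel +z); stops at -3 and 3. Stays where it is left, friction 0.07 N m. Starts between 1.8 and 2.7, more than one grasp turns easily.
- elevator_panel: Thumbwheel panel: grey box with magenta light strips, same size, tilt, origin (centre of the face, on its surface) and axes (z outward normal, x up the slope, y left seen from the robot) as the knob panel, fixed to the desk. The thumbwheel is in its centre; left of it the orange flag in a dark slot along x.
- wheel_top (a point): Highest point of the thumbwheel's rim, 10 mm above the panel face. The dark rubber wheel is 48 mm in diameter, 16 mm wide, axle parallel to panel y and 14 mm below the face; black cheeks 5 mm high, 7 mm thick and 50 mm long hug both its sides, so it cannot be pinched. Axes as the thumbwheel panel's.
- trim_wheel (a joint): Angle of the thumbwheel, rad. 0: flag at the centre mark. Grows as the rim that stands out rolls up the slope (panel +x); stops at -3.2 and 3.2. It stays where it is left; friction 0.025 N m (about 1 N at the rim). It starts between 1.3 and 2.4.
- trim_flag (a joint): Position of the orange flag (4 x 13 mm, 7 mm high) along its slot, m, driven by the wheel: 0.008 m up the slope per rad of the wheel. 0: at the white centre mark.
- zero_line (a point): Middle of the flag's slot, 42 mm left of the panel's centre and 4 mm above the face, between the two white centre marks; black ticks every 6 mm.
- mouse: Bystander: black computer mouse, 118 x 58 x 36 mm, loose. Origin under its centre.
- can: Bystander: drinks can with green label, 54 mm in diameter, 165 mm tall, loose. Origin under its centre.
- mug: Bystander: white mug, 82 mm in diameter, 95 mm tall, handle at +y, loose. Origin under its centre.
- gamepad: Bystander: white game controller, 100 x 150 x 45 mm, loose. Origin under its centre.
- headset: Bystander: black headset lying down, 200 x 185 x 70 mm, loose. Origin between the ear cups, on the desk; the band reaches to +x.
- usb_stick: Bystander: red memory stick, 59 x 20 x 9 mm, loose, between the panels. Origin under its centre.
- figurine: Bystander: yellow collector's figurine, 40 mm in diameter, 68 mm tall, loose. Origin under its centre.
There are look-alikes about, which are no part of the job. What is shaped like the part that bears rudder_panel but purple is not meant. Leave any brown look-alike of the part that bears elevator_panel alone.

How it is judged (in metres and radians):
At the end, for the whole second after the job is handed in: The knob's pointer is within 0.1 rad of the zero block's middle and the thumbwheel's flag within 2 mm of the centre mark, both at rest (value of joint rudder_knob between -0.1 and 0.1 rad and value of joint trim_flag between -0.002 and 0.002 m and velocity of joint rudder_knob between -0.05 and 0.05 rad/s and velocity of joint trim_wheel between -0.05 and 0.05 rad/s); the robot touches nothing.
It fails at once if a bystander is moved by more than 25 mm or tipped over (distance of any of mouse, can, mug, gamepad, headset, usb_stick, figurine from where it was at the start of the episode above 0.025 m or angle between any of can, mug, figurine's own z axis and vertical above 0.6 rad).
It also fails if it takes over 72 s, if anything falls off the work surface, if the arm or the gripper's body presses on something with over 40 N, if the wrist force passes 120 N, or if a joint passes its speed limit or range.

ROBOT

A 6-joint arm with a two-finger parallel gripper is mounted at the origin on the work surface. World frame = base frame: x ahead of the robot, y to its left, z up, the work surface at z = 0. Lengths are in mm, angles in rad, forces in N, time in s.
With the tool pointing down it reaches from about 400 to 925 mm from the base axis. Payload 12.5 kg.
Tool frame: the origin (TCP) lies between the finger pads, 19 mm behind the fingertips; this is the grasp point; z points along the fingers, y is the line along which they close (so a half turn about z gives the same grasp; the last joint's range is limited). The gripper opens to 95 mm and grips with 3 to 60 N. Pads are 20 mm wide; open, the fingers measure 119 mm over their backs; the gripper's body (75 mm by 180 mm) begins 59 mm behind the grasp point.
Start: joints at [1.065, 0.491, 1.559, -0, 1.092, -0.106], TCP at [243.256, 575.735, 233.461] pointing down, gripper open.
Joint ranges: [-3.1, 3.1], [-0.84, 2.19], [0.05, 2.79], [-1.13, 4.28], [0.06, 2.93], [-2.69, 2.69]. Speed limits (rad/s): [2.22, 2.22, 2.79, 3.14, 3.14, 3.14].

INTERFACE

Orientations are given as [roll, pitch, yaw] about the fixed x, y, z axes, in that order (R = Rz(yaw) Ry(pitch) Rx(roll)).
In Python, from cell import env gives the robot as it stands. The module is installed in compiled form; this text tells all that it offers.
- The arm moves only by the tool drive_tool, never from a script. Its argument "rows" is a list that holds one entry, the list of rows, each a list of 7 numbers: the shift along the tool's x, y, z scaled (see below), then the turn, a rotation vector about the tool's x, y, z scaled (see below), then the opening, from 0 (shut) to 1 (fully open). In form: [[[tx, ty, tz, ax, ay, az, jaw], ...]]. A call has 1 to 5 rows; each row shifts and turns the commanded pose from where the row before left it, along the tool's axes as they then stand; what a row does not reach is not made up. The controller multiplies each number of a shift by 250 mm and each number of a turn by 180 degrees. A row lasts 1/8 s, in which the tool goes at most 62.5 mm and 10.7 degrees, less where a joint would pass 70% of its speed; a pose out of reach is approached as far as the arm can. A call with a number of a shift or a turn outside -1 to 1 is refused whole. A call with a gripper value outside its range is refused whole. The fingers move at their own pace and stop on an object; the grip force is fixed at half the most. Time passes only in rows, so rows that do not move let the fingers close. It gives the time, the measured TCP pose, the force, the opening and the grip force at its end, in the units of the state.
- env.state(): the state, without advancing time (a new reading comes with each control period).
- env.read_camera(name): name is "side" or "top" or "wrist"; returns a dict with "color" (400x640x3 uint8, blue, green, red), "camera_matrix" (3x3 intrinsics, pixels), "k1" (the pictures are not rectified: a ray, as slopes to the right and down, at radius r is drawn at 1 + k1 r^2 times it, then the intrinsics apply), "pose" (4x4, takes a point from camera to world coordinates). Camera axes: x right, y up, looking along -z (the intrinsics and any distortion apply to the point x, -y, -z); pixel columns grow to the right and rows downward; lengths in mm; the calibration is good to about 2 mm. A picture is of the moment at which its call begins. There is no depth.
- env.job_done(): hands the job in; it is judged then, once.
Trained networks look in a picture, given as the dict that the camera call returned (one of the last four; its "shot" number tells which), for a name from the list of things; names that differ only in an ending like _2 or _b are one class to them, and where a whole thing is asked for, a point or a joint stands for the part that bears it (a point fixed in the world has none). Each returns a list of dicts, best first, with "score" (0 to 1); they miss things now and then, are a little off and sometimes report something else, mostly with a low value. They report only what shows in the picture. A call takes as long as a camera call. They do not tell look-alikes from the thing itself.
- env.search_frame(name, picture): "at" ([x, y, z] in mm, in the coordinates of the camera as it stood for that picture, good to about 4 mm: the middle of the surface that is visible of it).
- env.place_of(name, picture): "at" ([x, y, z] in mm, in the coordinates of the camera as it stood for that picture, good to about 4 mm: a listed point, or the origin of a listed thing).
The state is a dict: "t": time; "joints": joint angles; "qvel": joint speeds; "tau": joint torques, N m; "eef_pos": TCP position; "tcp_rot": TCP orientation; "ft_force": force on the tool from outside, world axes, zero at the start; "moment": the same for the moment, N m; "opening": opening from 0.0 (shut) to 1.0 (fully open); "grip_force": force on a finger pad.
Only numpy, scipy, OpenCV 4.12 (cv2) and the standard library are available. Lean on these libraries where they do the work, as an engineer would, in place of code of your own. Each camera call takes 0.05 s, during which the arm holds its last target. There are 200 camera calls.

## Working session

There is one attempt and no reset: what is moved stays moved. The work goes in short steps, Python scripts to look and compute and a tool call to move; the robot and the scene stay as the last step left them, time stands still between calls to the robot, and variables do not carry over. Pictures are saved under pics/ and viewed, at most 10 in all, crops included, and the job is handed in when it is done.

Besides the shell and the picture viewer there is one more tool, called after "Call:" by a JSON object that holds its "api" and its "payload", one argument or row to a line. drive_tool: Moves the arm, as the interface text tells. Its arguments: {"type":"object","properties":{"rows":{"type":"array","items":{"type":"array","items":{"type":"array","items":{"type":"number","minimum":-1,"maximum":1}}}}},"required":["rows"]}

```bash
mkdir -p pics
cat > h.py <<'E'
from cell import env
import numpy as np, cv2
from scipy.spatial.transform import Rotation as R
def w(p,at): return (p["pose"]@np.r_[at,1])[:3]
def pix(p,X):
    c=np.linalg.inv(p["pose"])@np.r_[X,1]; s=np.array([c[0],-c[1]])/-c[2]
    s=s*(1+p["k1"]*(s@s)); K=p["camera_matrix"]; return (K[:2,:2]@s+K[:2,2])
E
python3 - <<'E'
from h import *
print(env.state())
ims=[]
for n in("side","top"):
    p=env.read_camera(n); ims.append(p["color"]); print(n,p["pose"].round(2).tolist(),p["k1"],p["camera_matrix"].tolist())
    for k in("rudder_panel","elevator_panel","knob_grip","wheel_top","zero_block","zero_line","mug","can","mouse","gamepad","headset","usb_stick","figurine"):
        for d in env.place_of(k,p)[:3]:
            X=w(p,d["at"]); print(k,round(d["score"],2),X.round(0),pix(p,X).round(0))
    cv2.imwrite(f"pics/{n}0.png",p["color"])
E
```

```text
{'t': 0.0, 'joints': array([ 1.06541198e+00,  4.91565743e-01,  1.55944194e+00, -2.12807679e-05,
        1.09171006e+00, -1.05609512e-01]), 'qvel': array([-7.56907003e-04,  8.10847486e-04, -3.08148271e-05, -3.07604496e-04,
        5.83094062e-04,  4.22621096e-04]), 'tau': array([ 1.07545438e-03, -6.12640715e+01, -2.58184147e+01,  6.92968885e-02,
        4.81116876e-02, -1.19804708e-04]), 'eef_pos': array([243.13753508, 575.52688486, 232.86048472]), 'tcp_rot': array([-3.14047184e+00, -9.98311935e-05,  2.74182758e+00]), 'ft_force': array([0.10846562, 0.27471662, 0.21751413]), 'moment': array([0.00723022, 0.03601528, 0.00807622]), 'grip_force': 0.0, 'opening': 1.0024740356878343}
side [[0.89, 0.34, -0.31, 41.11], [-0.46, 0.63, -0.63, -1068.34], [-0.02, 0.7, 0.71, 1276.25], [0.0, 0.0, 0.0, 1.0]] -0.0211782134271591 [[439.8431540831903, 0.0, 308.6018030407611], [0.0, 439.8431540831903, 200.6235195583984], [0.0, 0.0, 1.0]]
rudder_panel 0.83 [451. 682.  95.] [221. 114.]
rudder_panel 0.69 [ 611. -431.    1.] [379. 290.]
rudder_panel 0.64 [652. 176.  93.] [308. 162.]
elevator_panel 0.93 [ 602.
[... 1536 characters left out ...]
 207.]
zero_block 0.91 [693. 170. 120.] [275. 161.]
zero_line 0.75 [641. 168. 116.] [276. 173.]
zero_line 0.74 [ 484. -653.   91.] [467. 212.]
zero_line 0.71 [ 598. -127.   94.] [345. 184.]
mug 0.66 [583. 407.   1.] [226. 189.]
can 0.55 [ 614. -439.    3.] [412. 183.]
mouse 0.83 [445.  -8.   6.] [317. 220.]
mouse 0.43 [584. 411.  -1.] [225. 189.]
gamepad 0.87 [390. 412.  -5.] [224. 231.]
gamepad 0.49 [ 604. -164.   91.] [353. 183.]
headset 0.42 [ 614. -438.    3.] [412. 183.]
headset 0.18 [584. 408.  -3.] [226. 189.]
usb_stick 0.54 [ 614. -438.    4.] [412. 183.]
usb_stick 0.46 [638.  -2.   1.] [316. 177.]
usb_stick 0.24 [776.   2.   1.] [315. 148.]
figurine 0.46 [778.   1.  -3.] [315. 147.]
```

Run:
```python
import cv2,numpy as np
s=cv2.imread("pics/side0.png");t=cv2.imread("pics/top0.png")
c=lambda im,x,y:cv2.resize(im[y-40:y+40,x-53:x+53],(400,300),interpolation=cv2.INTER_CUBIC)
cv2.imwrite("pics/crops.png",np.vstack([np.hstack([c(s,221,112),c(s,308,160)]),np.hstack([c(s,338,220),c(s,396,359)])]))
```

```text
(no output)
```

View pics/crops.png

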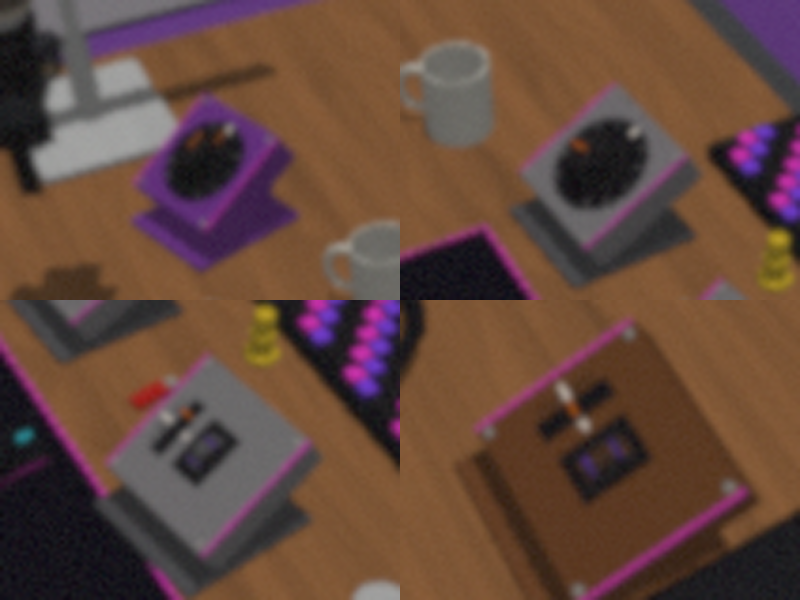

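View pics/top0.png

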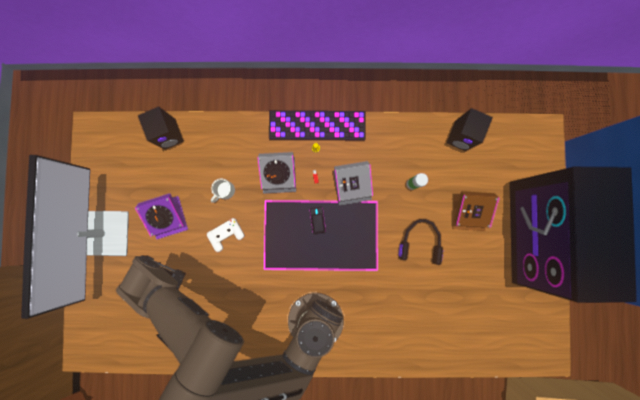

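Knob panels: purple at side (221,114) and grey at (308,162). The grey one is meant, since purple is excluded. Wheel panels: grey at (338,220) and brown at (396,360), and the grey one is meant. The crop confirms both. Next is a closer look with the wrist camera.

```bash
cat >> h.py <<'E'
from scipy.linalg import logm,expm
def T(Rm,t): M=np.eye(4); M[:3,:3]=Rm; M[:3,3]=t; return M
def cur():
    s=env.state(); return T(R.from_euler("xyz",s["tcp_rot"]).as_matrix(),s["eef_pos"])
def panel(o,yaw): return T(R.from_euler("ZY",[yaw,-np.pi/6]).as_matrix(),o)
def goal(P,loc,phi): # tool pose at panel coords, phi turn about tool z
    return P@T((R.from_euler("x",np.pi)*R.from_euler("z",phi)).as_matrix(),loc)
def rows(G,C=None,n=None,mm=50,deg=10):
    C=cur() if C is None else C
    D=np.linalg.inv(C)@G; a=np.degrees(R.from_matrix(D[:3,:3]).magnitude())
    n=n or int(max(1,np.ceil(np.linalg.norm(D[:3,3])/mm),np.ceil(a/deg)))
    S=np.real(expm(np.real(logm(D))/n)); r=np.r_[S[:3,3]/250,R.from_matrix(S[:3,:3]).as_rotvec()/np.pi]
    z=[];M=C.copy()
    for i in range(n): M=M@S; z.append(M[:3,3].round().astype(int).tolist())
    print(n,"x",r.round(4).tolist(),"path",z); return G
E
python3 - <<'E'
from h import *
P=panel([649,171,92],0.0)
rows(goal(P,[0,0,200],-np.pi))
E
```

```text
11 x [-0.1421, -0.1199, 0.0203, -0.003, -0.0149, -0.0113] path [[264, 534, 228], [287, 494, 225], [311, 454, 223], [337, 415, 222], [364, 377, 223], [393, 339, 226], [422, 303, 230], [453, 269, 236], [484, 235, 244], [516, 202, 254], [549, 171, 265]]
```

Call:
{"api": "drive_tool", "payload": {
  "rows": [
    [[-0.142,-0.12,0.02,-0.003,-0.015,-0.0113,1],[-0.142,-0.12,0.02,-0.003,-0.015,-0.0113,1],[-0.142,-0.12,0.02,-0.003,-0.015,-0.0113,1],[-0.142,-0.12,0.02,-0.003,-0.015,-0.0113,1],[-0.142,-0.12,0.02,-0.003,-0.015,-0.0113,1]]
  ]
}}

```text
t: 2.02
eef_pos: [364.6, 375.3, 223.5]
tcp_rot: [3.115, 0.24, 2.919]
ft_force: [1.5, 0.8, 0.8]
opening: 1.0
grip_force: 0.0
```

Call:
{"api": "drive_tool", "payload": {
  "rows": [
    [[-0.142,-0.12,0.02,-0.003,-0.015,-0.0113,1],[-0.142,-0.12,0.02,-0.003,-0.015,-0.0113,1],[-0.142,-0.12,0.02,-0.003,-0.015,-0.0113,1],[-0.142,-0.12,0.02,-0.003,-0.015,-0.0113,1],[-0.142,-0.12,0.02,-0.003,-0.015,-0.0113,1]]
  ]
}}

```text
t: 2.65
eef_pos: [516.5, 200.9, 255.1]
tcp_rot: [3.134, 0.48, 3.103]
ft_force: [0.5, -0.1, 0.1]
opening: 1.003
grip_force: 0.0
```

Call:
{"api": "drive_tool", "payload": {
  "rows": [
    [[-0.142,-0.12,0.02,-0.003,-0.015,-0.0113,1],[0,0,0,0,0,0,1]]
  ]
}}

```text
t: 2.9
eef_pos: [549.7, 168.9, 266.9]
tcp_rot: [-3.14, 0.527, 3.139]
ft_force: [-0.2, 0.0, 0.1]
opening: 0.998
grip_force: 0.0
```

```bash
cat > look.py <<'E'
from h import *
import sys
def look(names,fn,cam="wrist",k=2):
    p=env.read_camera(cam); cv2.imwrite("pics/"+fn,p["color"]); np.save("pics/"+fn+".npy",dict(p),allow_pickle=True)
    for n in names:
        for d in env.place_of(n,p)[:k]:
            X=w(p,d["at"]); print(n,round(d["score"],2),X.round(1),pix(p,X).round())
    return p
if __name__=="__main__":
    s=env.state(); print(s["t"],s["joints"].round(3),s["eef_pos"].round(1),s["ft_force"].round(1))
    look(sys.argv[2:],sys.argv[1])
E
python3 look.py w1.png rudder_panel knob_grip zero_block
```

```text
2.9 [ 0.236  0.251  1.957 -0.29   0.435 -1.099] [549.7 168.9 266.9] [-0.2  0.   0.1]
rudder_panel 0.71 [651.1 169.8  94.6] [324. 181.]
knob_grip 0.93 [635.5 168.7 119.9] [322. 188.]
zero_block 0.69 [693.1 179.1 123.6] [333. 229.]
```

View pics/w1.png

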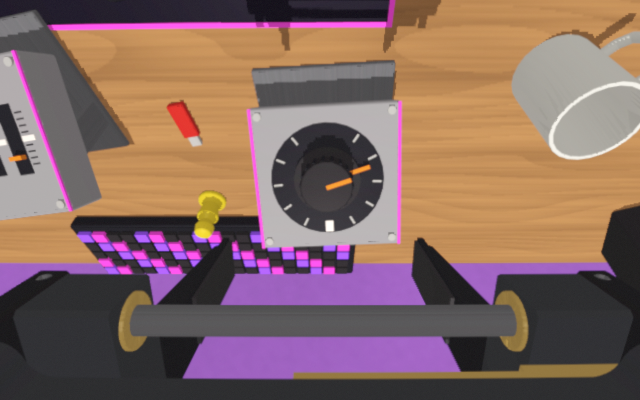

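The wrist view shows the grey knob panel, with its dial centre near (328,177), white block at (330,226) and pointer tip at (369,167). Part of the thumbwheel panel is at the left, with the USB stick and figurine between the panels.

```bash
cat > fit.py <<'E'
from h import *
from scipy.optimize import least_squares
def fit(p,pts,o,yaw=0.,z=None):
    f=lambda v:np.concatenate([pix(p,(panel([v[0],v[1],92],v[2])@np.r_[l,1])[:3])-q for l,q in pts])
    r=least_squares(f,[o[0],o[1],yaw],x_scale=[10,10,.1]); print(r.x.round(3),"res",r.fun.round(1)); return r.x
def ang(p,v,q,rad,h):
    """angle of pixel q on plane h above face"""
    P=panel([v[0],v[1],92],v[2])
    r=least_squares(lambda a:pix(p,(P@np.r_[a,h,1])[:3])-q,[30,0.]); a=r.x; print("local",a.round(1),"angle",np.arctan2(a[1],a[0])); return a
E
python3 - <<'E'
from fit import *
p=np.load("pics/w1.png.npy",allow_pickle=True).item()
hs=75
v=fit(p,[((50.5,0,1),(329.5,226)),((0,0,0),(328,177)),((hs,-hs,0),(263,246)),((hs,hs,0),(401,243)),((-hs,-hs,0),(248.5,110)),((-hs,hs,0),(400,101.5))],(649,170))
ang(p,v,(369.5,167.5),45,5); ang(p,v,(355,172),45,5)
P=panel([v[0],v[1],92],v[2])
print(P[:3,:3].round(3).tolist(), (P@np.r_[0,0,26,1])[:3])
rows(goal(P,[0,0,90],-np.pi)); rows(goal(P,[0,0,26],-np.pi),goal(P,[0,0,90],-np.pi))
E
```

```text
[6.51024e+02 1.73908e+02 5.90000e-02] res [ 0.5 -0.5 -0.4  2.4  0.2  2.6 -0.9  0.6 -1.  -1.5  1.5 -1.6]
local [-11.4  42.8] angle 1.8313871665199466
local [-7.5 28.1] angle 1.8308701623882342
[[0.865, -0.059, -0.499], [0.051, 0.998, -0.029], [0.5, 0.0, 0.866]] [638.04643242 173.14176325 114.5166605 ]
3 x [-0.0033, -0.0018, 0.15, -0.0032, 0.0001, -0.0053] path [[567, 171, 234], [587, 171, 202], [606, 171, 170]]
2 x [0.0, 0.0, 0.128, -0.0, -0.0, 0.0] path [[622, 172, 142], [638, 173, 115]]
```

Call:
{"api": "drive_tool", "payload": {
  "rows": [
    [[-0.003,0,0.15,-0.003,0,-0.005,1],[-0.003,0,0.15,-0.003,0,-0.005,1],[-0.003,0,0.15,-0.003,0,-0.005,1],[0,0,0,0,0,0,1]]
  ]
}}

```text
t: 3.6
eef_pos: [606.0, 172.5, 167.6]
tcp_rot: [-3.141, 0.521, -3.086]
ft_force: [-0.3, -0.6, 0.1]
opening: 1.001
grip_force: 0.0
```

```bash
python3 look.py w2.png rudder_panel knob_grip zero_block
python3 - <<'E'
from h import *
P=panel([650.5,172.5,92],.055)
rows(goal(P,[0,0,27],-np.pi),n=3)
E
```

```text
3.6 [ 0.202  0.462  1.949 -0.333  0.227 -1.118] [606.  172.5 167.6] [-0.3 -0.6  0.1]
rudder_panel 0.97 [650.4 169.5  89.6] [315. 214.]
knob_grip 0.66 [637.6 170.1 121.3] [316. 238.]
knob_grip 0.63 [648.  169.2  90.8] [314. 213.]
zero_block 0.65 [696.  179.9 120.2] [325. 284.]
3 x [0.0022, -0.0032, 0.0852, -0.0, 0.0003, 0.0] path [[617, 172, 153], [627, 172, 134], [637, 172, 115]]
```

View pics/w2.png

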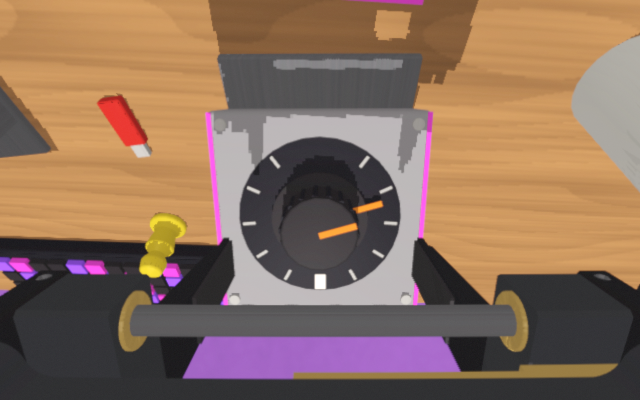

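The panel is now square in the view, with the dial centre at (320,213) and the pointer tip at (382,204). The fingers straddle it. I'll descend slowly, because joint 5 is near its lower limit.

Call:
{"api": "drive_tool", "payload": {
  "rows": [
    [[0.001,-0.002,0.064,0,0,0,1],[0.001,-0.002,0.064,0,0,0,1],[0.001,-0.002,0.064,0,0,0,1],[0.001,-0.002,0.064,0,0,0,1],[0,0,0,0,0,0,1]]
  ]
}}

```text
t: 4.42
eef_pos: [638.0, 171.4, 113.1]
tcp_rot: [-3.141, 0.524, -3.087]
ft_force: [0.2, 0.2, 0.9]
opening: 0.999
grip_force: 0.0
```

Run:
```python
from h import *
s=env.state(); print(s["joints"].round(3),s["eef_pos"].round(1),s["tcp_rot"],s["ft_force"].round(1))
P=panel([650.5,172.5,92],.055)
print((np.linalg.inv(P)@cur())[:3,3]); rows(goal(P,[0,0,27],-np.pi))
```

```text
[ 0.188  0.581  1.919 -0.506  0.139 -0.952] [638.  171.4 113.1] [-3.14104238  0.52379262 -3.08686898] [0.2 0.2 0.9]
[-0.32712257 -0.38375561 24.58582837]
1 x [-0.0013, 0.0015, -0.0097, -0.0002, 0.0001, -0.0001] path [[637, 172, 115]]
```

Call:
{"api": "drive_tool", "payload": {
  "rows": [
    [[-0.001,0.001,-0.008,0,0,0,0],[0,0,0,0,0,0,0],[0,0,0,0,0,0,0],[0,0,0,0,0,0,0],[0,0,0,0,0,0,0]]
  ]
}}

```text
t: 5.05
eef_pos: [637.2, 171.7, 116.2]
tcp_rot: [-3.141, 0.525, -3.087]
ft_force: [0.2, -0.1, -0.1]
opening: 0.532
grip_force: 0.0
```

Call:
{"api": "drive_tool", "payload": {
  "rows": [
    [[0,0,0,0,0,0,0],[0,0,0,0,0,0,0]]
  ]
}}

```text
t: 5.3
eef_pos: [637.2, 171.7, 116.2]
tcp_rot: [-3.141, 0.525, -3.087]
ft_force: [-0.7, -0.5, 1.3]
opening: 0.518
grip_force: 30.0
```

Call:
{"api": "drive_tool", "payload": {
  "rows": [
    [[0,0,0,0,0,0.053,0],[0,0,0,0,0,0.053,0],[0,0,0,0,0,0.053,0],[0,0,0,0,0,0.053,0]]
  ]
}}

```text
t: 5.8
eef_pos: [637.2, 171.8, 116.2]
tcp_rot: [2.796, 0.404, 2.454]
ft_force: [-0.6, -0.7, 2.7]
opening: 0.52
grip_force: 30.0
```

Call:
{"api": "drive_tool", "payload": {
  "rows": [
    [[0,0,0,0,0,0.053,0],[0,0,0,0,0,0.053,0],[0,0,0,0,0,0.053,0],[0,0,0,0,0,0.053,0]]
  ]
}}

```text
t: 6.3
eef_pos: [637.2, 171.7, 116.2]
tcp_rot: [2.628, 0.117, 1.828]
ft_force: [-0.8, 0.1, 1.6]
opening: 0.518
grip_force: 30.0
```

Call:
{"api": "drive_tool", "payload": {
  "rows": [
    [[0,0,0,0,0,0.053,0],[0,0,0,0,0,0.053,0],[0,0,0,0,0,0.053,0],[0,0,0,0,0,0,0]]
  ]
}}

```text
t: 6.8
eef_pos: [637.2, 171.8, 116.2]
tcp_rot: [2.631, -0.129, 1.399]
ft_force: [-1.1, -0.3, 2.3]
opening: 0.521
grip_force: 30.0
```

```bash
python3 - <<'E'
from h import *
s=env.state(); print(s["joints"].round(3))
P=panel([650.5,172.5,92],.055)
L=np.linalg.inv(P)@cur();print(L[:3,3]); rv=(R.from_euler("x",np.pi)*R.from_matrix(L[:3,:3])).as_rotvec();print(rv)
E
python3 look.py w3.png zero_block
```

```text
[ 0.189  0.575  1.92  -0.497  0.142  0.869]
[5.14336383e-01 4.97709524e-03 2.76164618e+01]
[-1.49300903e-03  1.12729505e-03 -1.31083312e+00]
6.8 [ 0.189  0.575  1.92  -0.497  0.142  0.869] [637.2 171.8 116.2] [-1.1 -0.3  2.3]
zero_block 0.89 [694.2 176.1 119.2] [414. 228.]
```

View pics/w3.png

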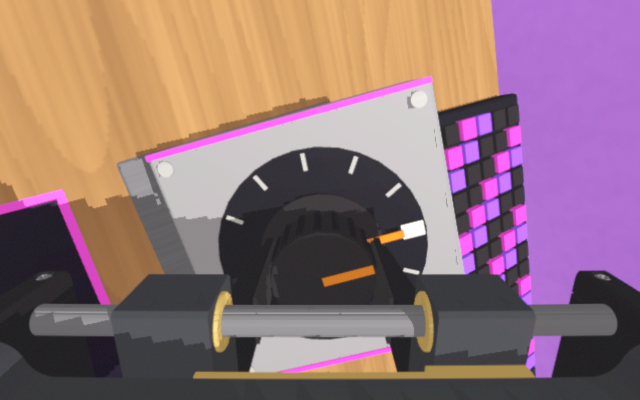

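The pointer's skirt stripe, (369,241) to (404,235), points nearly at the white block at (413,229). I'll measure the remaining angle.

Run:
```python
from fit import *
p=np.load("pics/w3.png.npy",allow_pickle=True).item()
for v in([650.5,172.5,.055],):
    ang(p,v,(413,229.5),50,1); ang(p,v,(402,236),45,5);ang(p,v,(372,241),45,5);ang(p,v,(323,283),0,34);ang(p,v,(374,270),0,34)
im=p["color"][200:300,300:440]; hsv=cv2.cvtColor(im,cv2.COLOR_BGR2HSV)
m=cv2.inRange(hsv,(5,150,90),(22,255,255)); n,l,st,c=cv2.connectedComponentsWithStats(m); print(st[1:],c[1:]+[300,200])
cv2.imwrite("pics/w3c.png",cv2.resize(im,(800,571),interpolation=cv2.INTER_NEAREST))
```

```text
local [51.   0.1] angle 0.001841645696774938
local [43.9 -0.3] angle -0.005981943107168128
local [27.7  1.1] angle 0.03898830020090576
local [-0.1 -0.6] angle -1.6578831734280055
local [24.4 -0.2] angle -0.008436231442311485
[[ 75  30  29  14 223]
 [ 67  38   7   5  26]
 [ 22  65  53  22 512]] [[390.43049327 236.5470852 ]
 [369.76923077 239.76923077]
 [348.171875   275.55664062]]
```

View pics/w3c.png

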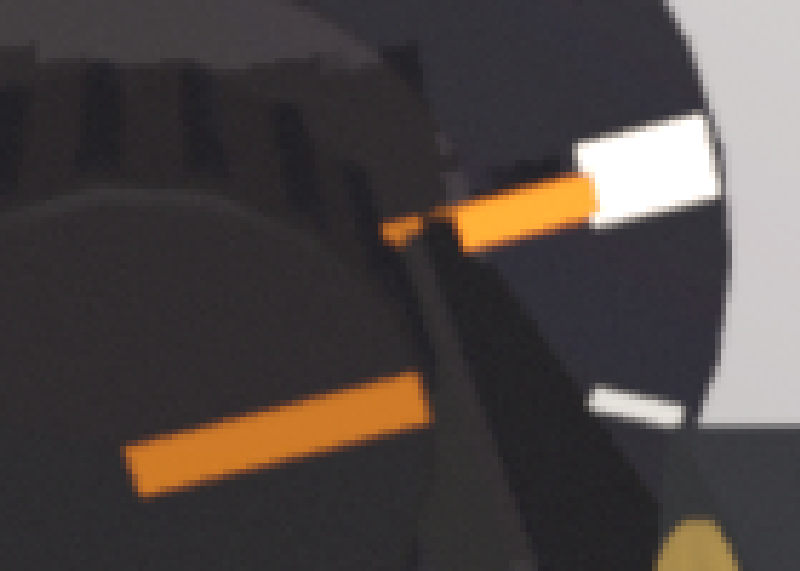

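The stripe is parallel to the block's edges and centred on it, so the knob is at zero within about 0.02 rad. I'll release and retreat.

Call:
{"api": "drive_tool", "payload": {
  "rows": [
    [[0,0,0,0,0,0,1],[0,0,0,0,0,0,1],[0,0,0,0,0,0,1],[0,0,0,0,0,0,1],[0,0,-0.05,0,0,0,1]]
  ]
}}

```text
t: 7.52
eef_pos: [630.8, 171.3, 126.3]
tcp_rot: [2.632, -0.129, 1.399]
ft_force: [1.4, -0.3, 0.2]
opening: 0.976
grip_force: 0.0
```

Call:
{"api": "drive_tool", "payload": {
  "rows": [
    [[0,0,-0.13,0,0,0,1],[0,0,-0.16,0,0,0,1],[0,0,-0.16,0,0,0,0],[0,0,-0.16,0,0,0,0],[0,0,0,0,0,0,0]]
  ]
}}

```text
t: 8.15
eef_pos: [554.3, 167.5, 261.7]
tcp_rot: [2.627, -0.131, 1.4]
ft_force: [-0.3, -0.0, -0.7]
opening: 0.741
grip_force: 0.0
```

Run:
```python
from h import *
s=env.state(); print(s["joints"].round(3))
P=panel([602,-164,92],.11)
for phi in(-np.pi,-np.pi/2): rows(goal(P,[-20,0,170],phi))
```

```text
[ 0.214  0.26   1.964 -0.206  0.402  0.588]
11 x [-0.1001, -0.1079, -0.0052, -0.0004, 0.0009, -0.0544] path [[527, 149, 246], [502, 125, 233], [482, 97, 221], [466, 65, 212], [455, 30, 205], [449, -6, 202], [449, -43, 201], [454, -79, 204], [465, -114, 209], [480, -146, 218], [500, -175, 229]]
7 x [-0.1988, -0.0201, -0.0073, 0.0004, 0.0012, -0.014] path [[541, 120, 254], [529, 72, 248], [519, 23, 242], [512, -26, 238], [506, -76, 234], [502, -125, 231], [500, -175, 229]]
```

Call:
{"api": "drive_tool", "payload": {
  "rows": [
    [[-0.199,-0.02,-0.007,0,0.001,-0.014,0],[-0.199,-0.02,-0.007,0,0.001,-0.014,0],[-0.199,-0.02,-0.007,0,0.001,-0.014,0],[-0.199,-0.02,-0.007,0,0.001,-0.014,0]]
  ]
}}

```text
t: 8.65
eef_pos: [517.2, 2.5, 236.3]
tcp_rot: [2.624, -0.065, 1.535]
ft_force: [0.5, -0.6, -0.5]
opening: 0.324
grip_force: 0.0
```

Call:
{"api": "drive_tool", "payload": {
  "rows": [
    [[-0.199,-0.02,-0.007,0,0.001,-0.014,0],[-0.199,-0.02,-0.007,0,0.001,-0.014,0],[-0.199,-0.02,-0.007,0,0.001,-0.014,0],[0,0,0,0,0,0,0]]
  ]
}}

```text
t: 9.15
eef_pos: [502.6, -142.1, 226.4]
tcp_rot: [2.622, -0.011, 1.643]
ft_force: [0.1, 0.2, -0.6]
opening: 0.005
grip_force: 0.0
```

```bash
python3 look.py w4.png elevator_panel wheel_top zero_line trim_flag
```

```text
9.15 [-0.549  0.242  2.111  0.726  0.464 -1.223] [ 502.6 -142.1  226.4] [ 0.1  0.2 -0.6]
elevator_panel 0.72 [ 600.4 -159.5   90.6] [340. 215.]
wheel_top 0.86 [ 599.1 -163.8  104.5] [347. 224.]
zero_line 0.66 [ 602.1 -121.1   95.8] [348. 176.]Traceback (most recent call last):
  File "look.py", line 11, in <module>
    look(sys.argv[2:],sys.argv[1])
    ~~~~^^^^^^^^^^^^^^^^^^^^^^^^^^
  File "look.py", line 6, in look
    for d in env.place_of(n,p)[:k]:
             ~~~~~~~~~~~~^^^^^
ValueError: it knows: can, elevator_panel, figurine, gamepad, headset, knob_grip, mouse, mug, rudder_panel, usb_stick, wheel_top, zero_block, zero_line
```

View pics/w4.png

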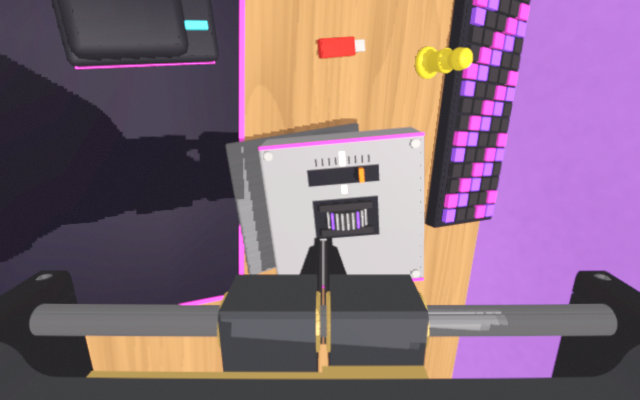

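The wrist view shows the grey wheel panel, with the wheel at (348,219) and the slot between white marks at (342,158) and (344,189). The flag is at (361,175), up-slope of centre.

Run:
```python
from fit import *
p=np.load("pics/w4.png.npy",allow_pickle=True).item()
v=fit(p,[((0,42,0),(343.3,175)),((0,0,8),(348,220)),((-75,75,0),(259,149.5)),((75,75,0),(423.5,133.5)),((75,-75,0),(423,278))],(602,-162),.1)
ang(p,v,(361.5,175),0,5);ang(p,v,(342.2,158),0,0.5);ang(p,v,(344.5,189),0,0.5)
P=panel([v[0],v[1],92],v[2])
L=np.linalg.inv(P)@cur();print(L[:3,3])
rows(goal(P,[10,0,45],-np.pi/2))
```

```text
[ 6.07276e+02 -1.62535e+02  1.76000e-01] res [ 0.1  0.9 -0.7  1.2 -1.4 -1.2  1.3 -1.2  1.9  1.1]
local [16.2 42.6] angle 1.2074658094049218
local [ 0.1 58.9] angle 1.5684769838753725
local [-0.  29.5] angle 1.5708757206737927
[-17.87284044  42.78334489 166.36200438]
3 x [-0.0505, 0.0407, 0.1632, -0.0003, 0.0041, -0.0096] path [[533, -148, 197], [563, -157, 166], [594, -165, 136]]
```

Call:
{"api": "drive_tool", "payload": {
  "rows": [
    [[-0.05,0.041,0.163,0,0.004,-0.0096,0],[-0.05,0.041,0.163,0,0.004,-0.0096,0],[-0.05,0.041,0.163,0,0.004,-0.0096,0],[0,0,0,0,0,0,0]]
  ]
}}

```text
t: 9.85
eef_pos: [594.6, -164.2, 134.2]
tcp_rot: [2.622, -0.001, 1.747]
ft_force: [0.4, 0.5, 0.1]
opening: 0.005
grip_force: 0.0
```

```bash
python3 look.py w5.png elevator_panel wheel_top zero_line
python3 - <<'E'
from h import *
P=panel([607,-162.5,92],.176)
L=np.linalg.inv(P)@cur();print(L[:3,3]);rows(goal(P,[8,0,34],-np.pi/2))
E
```

```text
9.85 [-0.507  0.514  1.98   0.964  0.392 -1.543] [ 594.6 -164.2  134.2] [0.4 0.5 0.1]
wheel_top 0.75 [ 599.8 -163.6   99.7] [301. 248.]
zero_line 0.88 [ 597.7 -121.7   95.4] [305. 174.]
[10.95780431  0.20236384 46.48272487]
1 x [-0.0007, -0.0118, 0.0499, -0.0003, 0.0006, 0.0001] path [[597, -164, 125]]
```

View pics/w5.png

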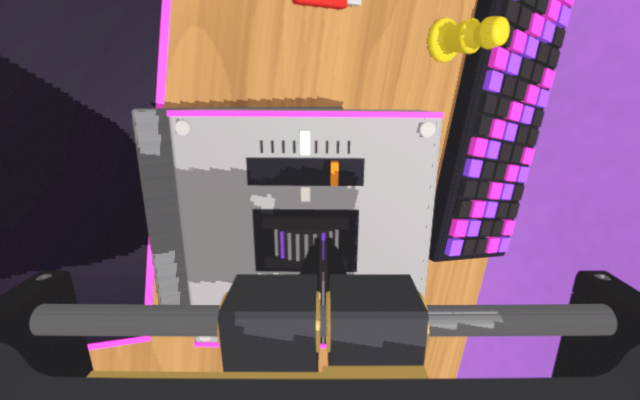

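The panel is square in the view now. The flag is at (334,173), the centre marks at column 305 and the wheel at (306,243), with the fingertip just above and up-slope of it.

Run:
```python
from fit import *
p=np.load("pics/w5.png.npy",allow_pickle=True).item()
v=fit(p,[((0,42,0),(305.5,172)),((0,58.5,0.5),(305.2,143)),((0,29.5,0.5),(305.7,194.5)),((-75,75,0),(168,112)),((75,75,0),(442,114))],(602,-162),.1)
ang(p,v,(334.5,173),0,5)
P=panel([v[0],v[1],92],v[2])
L=np.linalg.inv(P)@cur();print(L[:3,3])
rows(goal(P,[8,0,33],-np.pi/2))
```

```text
[ 6.06668e+02 -1.62607e+02  1.67000e-01] res [ 0.   0.7  0.1  0.4 -0.1 -0.2 -1.3 -0.2  2.1 -0.2]
local [16.2 43. ] angle 1.2096425848880143
[11.25569348  0.1286916  46.31073848]
1 x [-0.0005, -0.013, 0.0533, -0.0003, -0.0008, 0.0026] path [[597, -164, 125]]
```

Call:
{"api": "drive_tool", "payload": {
  "rows": [
    [[-0.0005,-0.013,0.026,0,0,0.002,0],[0,0,0.026,0,0,0,0],[0,0,0,0,0,0,0]]
  ]
}}

```text
t: 10.42
eef_pos: [597.5, -165.0, 123.5]
tcp_rot: [2.62, -0.002, 1.74]
ft_force: [0.1, 0.5, -0.4]
opening: 0.005
grip_force: 0.0
```

Call:
{"api": "drive_tool", "payload": {
  "rows": [
    [[0,0,0.006,0,0,0,0],[0,0,0,0,0,0,0]]
  ]
}}

```text
t: 10.68
eef_pos: [598.2, -165.0, 122.5]
tcp_rot: [2.62, -0.002, 1.74]
ft_force: [0.6, 0.5, 0.4]
opening: 0.001
grip_force: 0.0
```

Call:
{"api": "drive_tool", "payload": {
  "rows": [
    [[0,0,0.004,0,0,0,0],[0,0,0,0,0,0,0]]
  ]
}}

```text
t: 10.92
eef_pos: [598.7, -164.9, 121.7]
tcp_rot: [2.62, -0.002, 1.74]
ft_force: [-0.8, -0.1, -1.3]
opening: 0.004
grip_force: 0.0
```

Call:
{"api": "drive_tool", "payload": {
  "rows": [
    [[0,0,0.004,0,0,0,0],[0,0,0,0,0,0,0]]
  ]
}}

```text
t: 11.18
eef_pos: [599.2, -164.8, 120.8]
tcp_rot: [2.62, -0.002, 1.74]
ft_force: [1.0, 0.6, -0.3]
opening: 0.003
grip_force: 0.0
```

Call:
{"api": "drive_tool", "payload": {
  "rows": [
    [[0,0,0.004,0,0,0,0],[0,0,0,0,0,0,0]]
  ]
}}

```text
t: 11.42
eef_pos: [599.8, -164.8, 120.6]
tcp_rot: [2.619, -0.001, 1.74]
ft_force: [-3.7, -0.2, 6.5]
opening: 0.007
grip_force: 4.0
```

Call:
{"api": "drive_tool", "payload": {
  "rows": [
    [[0,0,0.004,0,0,0,0],[0,0,0,0,0,0,0]]
  ]
}}

```text
t: 11.68
eef_pos: [600.7, -164.7, 120.6]
tcp_rot: [2.617, -0.001, 1.74]
ft_force: [-5.9, 1.8, 15.5]
opening: 0.003
grip_force: 8.1
```

Call:
{"api": "drive_tool", "payload": {
  "rows": [
    [[0,-0.016,-0.001,0,0,0,0],[0,-0.016,0,0,0,0,0],[0,-0.016,0,0,0,0,0],[0,-0.016,0,0,0,0,0],[0,0,0,0,0,0,0]]
  ]
}}

```text
t: 12.3
eef_pos: [586.0, -167.2, 112.1]
tcp_rot: [2.619, -0.001, 1.74]
ft_force: [-10.1, -1.0, 12.7]
opening: 0.005
grip_force: 8.3
```

```bash
cat > flag.py <<'E'
from fit import *
import sys
p=env.read_camera("wrist"); v=[606.7,-162.6,.167]
P=panel([v[0],v[1],92],v[2]); L=np.linalg.inv(P)@cur(); print("tool local",L[:3,3].round(1),env.state()["joints"].round(2))
hsv=cv2.cvtColor(p["color"],cv2.COLOR_BGR2HSV); m=cv2.inRange(hsv,(5,150,120),(20,255,255))
n,l,st,c=cv2.connectedComponentsWithStats(m)
for i in range(1,n):
    if st[i,4]>30: print(st[i],c[i].round(1)); ang(p,v,c[i],0,6)
cv2.imwrite("pics/%s.png"%sys.argv[1],p["color"]); print(pix(p,(P@[0,29.5,.5,1])[:3]),pix(p,(P@[0,58.5,.5,1])[:3]))
np.save("pics/"+sys.argv[1]+".npy",dict(p),allow_pickle=True)
E
python3 flag.py f1
```

```text
tool local [-8.3 -1.1 28. ] [-0.52  0.55  2.01  1.12  0.36 -1.71]
[356 162  10  28 263] [360.4 175.6]
local [10.4 43.2] angle 1.334399255321157
[339.0251054  198.62063317] [339.79133185 143.82400028]
```

Call:
{"api": "drive_tool", "payload": {
  "rows": [
    [[0,0,-0.024,0,0,0,0],[0,0.036,0,0,0,0,0],[0,0.036,0,0,0,0,0],[0,0,0.012,0,0,0,0],[0,0,0.012,0,0,0,0]]
  ]
}}

```text
t: 12.98
eef_pos: [601.9, -164.4, 120.7]
tcp_rot: [2.619, -0.001, 1.74]
ft_force: [-9.8, 2.3, 29.5]
opening: 0.007
grip_force: 15.8
```

Call:
{"api": "drive_tool", "payload": {
  "rows": [
    [[0,-0.018,0,0,0,0,0],[0,-0.018,0,0,0,0,0],[0,-0.018,0,0,0,0,0],[0,-0.018,0,0,0,0,0],[0,0,0,0,0,0,0]]
  ]
}}

```text
t: 13.6
eef_pos: [585.5, -167.2, 111.6]
tcp_rot: [2.62, -0.001, 1.739]
ft_force: [-11.5, -1.4, 13.0]
opening: 0.003
grip_force: 8.8
```

```bash
python3 flag.py f2
```

```text
tool local [-9.  -1.  27.8] [-0.52  0.55  2.02  1.12  0.36 -1.71]
[345 163  10  27 256] [349.3 175.7]
local [ 4.1 43.3] angle 1.4758233842390507
[340.2549611  198.91703852] [341.05655505 144.0861278 ]
```

Call:
{"api": "drive_tool", "payload": {
  "rows": [
    [[0,0,-0.024,0,0,0,0],[0,0.028,0,0,0,0,0],[0,0.028,0,0,0,0,0],[0,0,0.012,0,0,0,0],[0,0,0.01,0,0,0,0]]
  ]
}}

```text
t: 14.28
eef_pos: [598.0, -165.1, 119.3]
tcp_rot: [2.618, -0.001, 1.74]
ft_force: [-16.9, 1.7, 34.7]
opening: 0.006
grip_force: 19.3
```

Call:
{"api": "drive_tool", "payload": {
  "rows": [
    [[0,-0.012,0,0,0,0,0],[0,-0.012,0,0,0,0,0],[0,-0.012,0,0,0,0,0],[0,-0.008,0,0,0,0,0],[0,0,0,0,0,0,0]]
  ]
}}

```text
t: 14.9
eef_pos: [588.1, -166.7, 113.9]
tcp_rot: [2.619, -0.001, 1.74]
ft_force: [-10.4, -0.1, 16.2]
opening: 0.005
grip_force: 9.7
```

```bash
python3 flag.py f3; python3 -c "
import cv2
cv2.imwrite('pics/f3c.png',cv2.resize(cv2.imread('pics/f3.png')[120:240,260:420],(800,600),interpolation=cv2.INTER_CUBIC))"
```

```text
tool local [-5.5 -1.  28.5] [-0.52  0.54  2.01  1.1   0.36 -1.69]
[331 162   9  28 243] [335.  175.6]
local [ 0.4 43.2] angle 1.5617527288285717
[333.6556014  198.58084858] [334.16696141 143.93004066]
```

View pics/f3c.png

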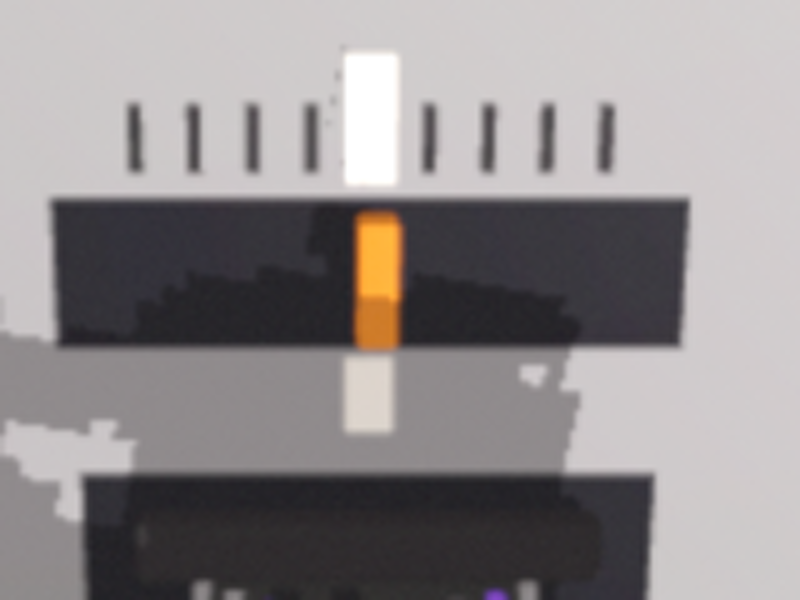

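The flag is at crop column 378 and the marks at 370, so it sits about 0.6 mm up-slope. I'll nudge it a little further and lift off.

Call:
{"api": "drive_tool", "payload": {
  "rows": [
    [[0,-0.006,0,0,0,0,0],[0,0,0,0,0,0,0],[0,0,-0.03,0,0,0,0],[0,0,-0.12,0,0,0,0],[0,0,-0.16,0,0,0,0]]
  ]
}}

```text
t: 15.58
eef_pos: [548.5, -173.3, 179.4]
tcp_rot: [2.622, -0.003, 1.74]
ft_force: [0.2, -0.1, 1.1]
opening: 0.004
grip_force: 0.0
```

Call:
{"api": "drive_tool", "payload": {
  "rows": [
    [[0,0,-0.16,0,0,0,0],[0,0,0,0,0,0,0]]
  ]
}}

```text
t: 15.82
eef_pos: [529.3, -177.4, 216.5]
tcp_rot: [2.617, 0.001, 1.739]
ft_force: [0.3, 0.2, 0.1]
opening: 0.004
grip_force: 0.0
```

```bash
python3 flag.py f4
python3 - <<'E'
import cv2,numpy as np
from h import *
p=np.load("pics/f4.npy",allow_pickle=True).item();P=panel([606.7,-162.6,92],.167);x,y=pix(p,(P@[0,42,0,1])[:3]).astype(int)
a=cv2.resize(p["color"][y-40:y+40,x-53:x+53],(400,300),interpolation=cv2.INTER_CUBIC)
q=env.read_camera("side"); b=cv2.resize(q["color"][120:200,255:361],(400,300),interpolation=cv2.INTER_CUBIC)
c=cv2.resize(q["color"],(480,300)); cv2.imwrite("pics/fin.png",np.vstack([np.hstack([a,b]),np.hstack([c,np.zeros((300,320,3),np.uint8)])]))
for n in("usb_stick","figurine","can","mug","mouse"):
    d=env.place_of(n,q); print(n,[w(q,e["at"]).round() for e in d[:2]])
E
```

```text
tool local [ -6.4  -1.5 145.9] [-0.6   0.32  2.03  0.76  0.53 -1.39]
[314   4  41  23  65] [328.5   9.6]
local [ -2.  143.7] angle 1.5846776562833498
[327 136   7  17 114] [330.  143.9]
local [-0.2 43.2] angle 1.5753778736289392
[329.9743381  159.18061592] [330.20590903 124.62673671]
usb_stick [array([635.,   4.,   1.])]
figurine [array([777.,   9.,   1.])]
can [array([ 610., -432.,    3.])]
mug [array([579., 416.,  -2.]), array([694., 176., 119.])]
mouse [array([443.,  -7.,   3.])]
```

View pics/fin.png

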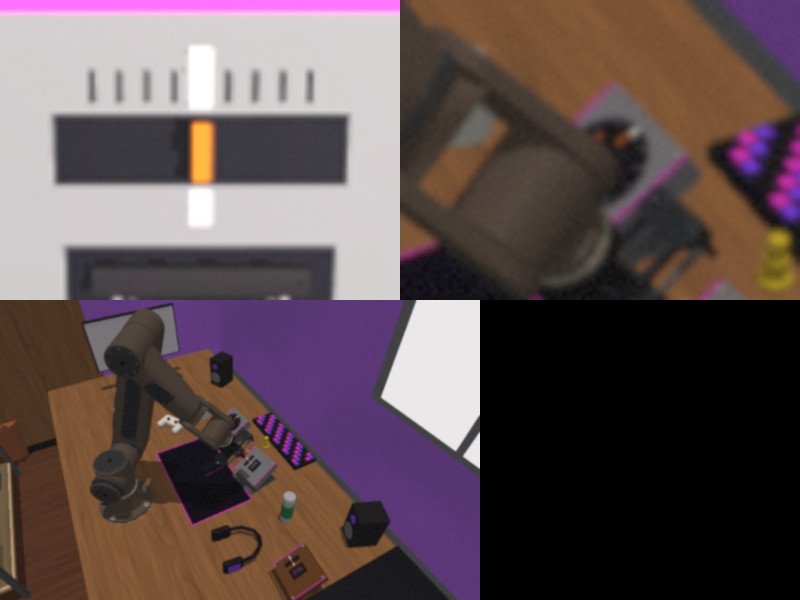

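The flag at (201,152) sits centred between the white marks. The visible part of the knob pointer lies towards its white block. The objects I re-measured have not moved. I'm handing in.

```bash
python3 -c "
from cell import env
print(env.job_done())"
```

```text
the job is handed in; nothing more can be done
None
```

I handed the job in with both controls at neutral: the flag measured about 0.2 mm from the centre mark and the knob about 0.02 rad from zero (measured just before I let go), with the arm clear of both panels; the hand-in returned no verdict.

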